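# Gauge the cores, load a 12 mm one in the stapling jig

## Task

By pinching the fibreboard cores in the rack between the fingers, find one that is 12 mm thick and load it in the stapling jig; the other three stay in the rack. Push it long edge down between the fence and the sprung jaw until it sits on the bed, then slide it along the fence until it presses lightly against the length stop, without shoving the stop out of its setting. Let go of it there and leave everything else where it is.

Things in the scene. Friction and masses are not known exactly. Their poses are not given: they have to be found in the camera images.
- core_a_center (a point): one of four look-alike fibreboard cores, plain boards 80 high and sawn to different lengths (90 to 127), standing on a long edge in the rack. One is 9, two are 12, one is 15 mm thick; which is which is not told: gauge them between the fingers. The point is its centre; x along its length, y through its thickness, z up; the middles of its two ends are called core_a_end1 and core_a_end2. 50 to 130 g
- core_b_center (a point): one of four look-alike fibreboard cores, plain boards 80 high and sawn to different lengths (90 to 127), standing on a long edge in the rack. One is 9, two are 12, one is 15 mm thick; which is which is not told: gauge them between the fingers. The point is its centre; x along its length, y through its thickness, z up; the middles of its two ends are called core_b_end1 and core_b_end2. 50 to 130 g
- core_c_center (a point): one of four look-alike fibreboard cores, plain boards 80 high and sawn to different lengths (90 to 127), standing on a long edge in the rack. One is 9, two are 12, one is 15 mm thick; which is which is not told: gauge them between the fingers. The point is its centre; x along its length, y through its thickness, z up; the middles of its two ends are called core_c_end1 and core_c_end2. 50 to 130 g
- core_d_center (a point): one of four look-alike fibreboard cores, plain boards 80 high and sawn to different lengths (90 to 127), standing on a long edge in the rack. One is 9, two are 12, one is 15 mm thick; which is which is not told: gauge them between the fingers. The point is its centre; x along its length, y through its thickness, z up; the middles of its two ends are called core_d_end1 and core_d_end2. 50 to 130 g
- rack: fixed grooved timber rack, 150 (x) x 250 (y), origin under its centre on the table. Five grooves run along its x at y = -100, -50, 0, +50 and +100 mm, each 18 wide and 18 deep, floor 10 and top 28 above the table; a 45 mm high lip closes their +x ends. Four cores and a framed panel stand in them in any order, tops 90 above the table, at least 33 mm clear between neighbours: open the fingers no wider than that needs
- jig: fixed stapling jig on a plywood base 150 (x) x 290 (y) x 15 mm, origin on the table under the fence face, half-way along (base from x = -80 to +70). A slot runs along its y, y -115 to +115, between a fixed wooden fence (face at x = 0) and a sprung wooden jaw on the -x side. Slot bed 15 mm above the table, tops of fence and jaw 45 mm; their upper 16 mm flare outwards 20 degrees each
- jaw (a joint): how far the sprung jaw is pushed back towards the jig's -x, in m: 0 when empty (slot 8.5 mm wide, about 20 mm at the flared mouth), 0.0055 at most (slot 14 mm). A 12 mm core pushes it back 0.0035 against about 4.5 N of spring; it takes some 5 to 15 N to push such a core down to the bed and 4 to 8 N to slide it along, more if it is also pressed sideways or down
- jig_slot (a point): the middle of the slot's length, on the bed, where the mid-plane of a loaded 12 mm core lies: 6 mm from the fence face towards -x. Axes as the jig's: y along the slot, towards the stop
- stop_face (a point): face of the length stop that a core's end comes up against, 30 mm above the bed, looking along the jig's -y. The stop is an aluminium tongue 8 x 14 mm in the slot, to 52 mm above the bed, on a saddle that rides on the fence, with a black thumbscrew. It is set 50 to 110 mm from the slot's middle; friction alone holds it: it slips at about 8 N, 3 to 6 N is a light press
- panel: framed picture panel in the rack, dark wood, 100 long x 14 thick x 80 high, origin at the middle of its foot; leave it alone
- tacker: blue hand tacker lying on its side behind the jig, about 180 x 90 x 24, leave alone
- staple_box: cardboard box of staples behind the rack, 85 x 55 x 30, leave alone
- tape_measure: black tape measure at the left, 66 x 34 x 62, leave alone
- ruler: steel ruler 300 x 30 x 3 at the robot's right, leave alone
- pot: blue ceramic cup, 72 across x 95 high, far left, leave alone
- weight: iron block 90 x 55 x 28 with a brass knob, 52 high in all, left, leave alone
Not all that is in view belongs to the job. Leave any red or turquoise look-alike of the part that bears core_b_center alone.

How it is judged:
On the way:
1. a core sits on the bed with the jaw open as for 12 mm and is pressed against the length stop (over 2 N) (value of joint jaw between 0.0025 and 0.0045 m and ((z of core_a_center in the frame of jig between 0.0525 and 0.0575 m and angle between core_a_center's own z axis and vertical below 0.06 rad and angle between the x axis of core_a_center and the y axis of jig, either way round below 0.06 rad and contact force between core_a and stop above 2 N) or (z of core_b_center in the frame of jig between 0.0525 and 0.0575 m and angle between core_b_center's own z axis and vertical below 0.06 rad and angle between the x axis of core_b_center and the y axis of jig, either way round below 0.06 rad and contact force between core_b and stop above 2 N) or (z of core_c_center in the frame of jig between 0.0525 and 0.0575 m and angle between core_c_center's own z axis and vertical below 0.06 rad and angle between the x axis of core_c_center and the y axis of jig, either way round below 0.06 rad and contact force between core_c and stop above 2 N) or (z of core_d_center in the frame of jig between 0.0525 and 0.0575 m and angle between core_d_center's own z axis and vertical below 0.06 rad and angle between the x axis of core_d_center and the y axis of jig, either way round below 0.06 rad and contact force between core_d and stop above 2 N))), for 0.2 s.
At the end, for the whole second after the job is handed in: A core stands on the jig's bed (2.5 mm), upright and in line with the slot (0.06 rad), jaw open as for 12 mm (1 mm), one end at the stop's face (2.5 mm), at rest; the other three cores stand in the rack (value of joint jaw between 0.0025 and 0.0045 m and ((z of core_a_center in the frame of jig between 0.0525 and 0.0575 m and angle between core_a_center's own z axis and vertical below 0.06 rad and angle between the x axis of core_a_center and the y axis of jig, either way round below 0.06 rad and (y of core_a_end1 in the frame of stop_face between -0.0025 and 0.0015 m or y of core_a_end2 in the frame of stop_face between -0.0025 and 0.0015 m) and linear speed of core_a below 0.01 m/s and x of core_b_center in the frame of rack between -0.035 and 0.035 m and y of core_b_center in the frame of rack between -0.115 and 0.115 m and z of core_b_center in the frame of rack between 0.044 and 0.056 m and x of core_c_center in the frame of rack between -0.035 and 0.035 m and y of core_c_center in the frame of rack between -0.115 and 0.115 m and z of core_c_center in the frame of rack between 0.044 and 0.056 m and x of core_d_center in the frame of rack between -0.035 and 0.035 m and y of core_d_center in the frame of rack between -0.115 and 0.115 m and z of core_d_center in the frame of rack between 0.044 and 0.056 m) or (z of core_b_center in the frame of jig between 0.0525 and 0.0575 m and angle between core_b_center's own z axis and vertical below 0.06 rad and angle between the x axis of core_b_center and the y axis of jig, either way round below 0.06 rad and (y of core_b_end1 in the frame of stop_face between -0.0025 and 0.0015 m or y of core_b_end2 in the frame of stop_face between -0.0025 and 0.0015 m) and linear speed of core_b below 0.01 m/s and x of core_a_center in the frame of rack between -0.035 and 0.035 m and y of core_a_center in the frame of rack between -0.115 and 0.115 m and z of core_a_center in the frame of rack between 0.044 and 0.056 m and x of core_c_center in the frame of rack between -0.035 and 0.035 m and y of core_c_center in the frame of rack between -0.115 and 0.115 m and z of core_c_center in the frame of rack between 0.044 and 0.056 m and x of core_d_center in the frame of rack between -0.035 and 0.035 m and y of core_d_center in the frame of rack between -0.115 and 0.115 m and z of core_d_center in the frame of rack between 0.044 and 0.056 m) or (z of core_c_center in the frame of jig between 0.0525 and 0.0575 m and angle between core_c_center's own z axis and vertical below 0.06 rad and angle between the x axis of core_c_center and the y axis of jig, either way round below 0.06 rad and (y of core_c_end1 in the frame of stop_face between -0.0025 and 0.0015 m or y of core_c_end2 in the frame of stop_face between -0.0025 and 0.0015 m) and linear speed of core_c below 0.01 m/s and x of core_a_center in the frame of rack between -0.035 and 0.035 m and y of core_a_center in the frame of rack between -0.115 and 0.115 m and z of core_a_center in the frame of rack between 0.044 and 0.056 m and x of core_b_center in the frame of rack between -0.035 and 0.035 m and y of core_b_center in the frame of rack between -0.115 and 0.115 m and z of core_b_center in the frame of rack between 0.044 and 0.056 m and x of core_d_center in the frame of rack between -0.035 and 0.035 m and y of core_d_center in the frame of rack between -0.115 and 0.115 m and z of core_d_center in the frame of rack between 0.044 and 0.056 m) or (z of core_d_center in the frame of jig between 0.0525 and 0.0575 m and angle between core_d_center's own z axis and vertical below 0.06 rad and angle between the x axis of core_d_center and the y axis of jig, either way round below 0.06 rad and (y of core_d_end1 in the frame of stop_face between -0.0025 and 0.0015 m or y of core_d_end2 in the frame of stop_face between -0.0025 and 0.0015 m) and linear speed of core_d below 0.01 m/s and x of core_a_center in the frame of rack between -0.035 and 0.035 m and y of core_a_center in the frame of rack between -0.115 and 0.115 m and z of core_a_center in the frame of rack between 0.044 and 0.056 m and x of core_b_center in the frame of rack between -0.035 and 0.035 m and y of core_b_center in the frame of rack between -0.115 and 0.115 m and z of core_b_center in the frame of rack between 0.044 and 0.056 m and x of core_c_center in the frame of rack between -0.035 and 0.035 m and y of core_c_center in the frame of rack between -0.115 and 0.115 m and z of core_c_center in the frame of rack between 0.044 and 0.056 m))); the robot touches nothing.
It fails at once if the length stop is shoved more than 1.5 mm out of its setting (distance of stop_face from where it was at the start of the episode above 0.0015 m).
It fails at once if a bystander is moved more than 30 mm (distance of any of panel, tacker, staple_box, tape_measure, ruler, pot, weight from where it was at the start of the episode above 0.03 m).
It also fails if it takes over 54 s, if anything falls off the work surface, if the arm or the gripper's body presses on something with over 40 N, if the wrist force passes 120 N, or if a joint passes its speed limit or range.

## Robot

A 6-joint arm with a two-finger parallel gripper is mounted at the origin on the work surface. World frame = base frame: x ahead of the robot, y to its left, z up, the work surface at z = 0. Lengths are in m, angles in rad, forces in N, time in s.
With the tool pointing down it reaches from about 0.35 to 0.875 m from the base axis. Payload 15.5 kg.
Tool frame: the origin (TCP) lies at the very end of the fingers, on their centre line; the grasp point (between the pads) lies 19 mm behind it; z points along the fingers, y is the line along which they close (so a half turn about z gives the same grasp; the last joint's range is limited). The gripper opens to 85 mm and grips with 20 to 120 N. Pads are 22 mm wide; open, the fingers measure 114 mm over their backs; the gripper's body (76 mm by 85 mm) begins 54 mm behind the grasp point. The pads swing forward as they close: fully open they stand 13 mm farther back than shut.
Start: joints at [1.048, 0.494, 1.345, -0, 1.302, -0.096], TCP at [0.259, 0.569, 0.196] pointing down, gripper open.
Joint ranges: [-2.91, 2.91], [-0.82, 2.16], [0.22, 2.67], [-1.22, 4.37], [0.12, 2.79], [-3.08, 3.08]. Speed limits (rad/s): [1.89, 1.89, 2.57, 3.01, 3.01, 3.01].

## Interface

Orientations are given as a unit quaternion [x, y, z, w].
In Python, from bench import get_state, grab_frame, camera_params, sign_off gives the robot as it stands.
- The arm moves only by the tool apply_moves, never from a script. Its argument "targets" is text: rows parted by semicolons, each of 6 numbers parted by spaces: the shift along the world's x, y, z in mm, then the turn, a rotation vector about the world's x, y, z in degrees. A call has exactly 5 rows; each row is the pose to reach, as a shift and turn from the pose commanded when the call began; what a row does not reach only later rows make up. A row lasts 1/8 s, in which the tool goes at most 62.5 mm and 10.7 degrees, less where a joint would pass 70% of its speed; a pose out of reach is approached as far as the arm can. A call with a gripper value outside its range is refused whole. "fingers" is the opening, from -1 (shut) to 1 (fully open), set as the call begins (left out, the last holds). The fingers move at their own pace and stop on an object; "newtons" is the grip in N (left out, the last holds). Time passes only in rows, so rows that repeat a pose let the fingers close, or fill a call up. It gives the time, the measured TCP pose, the force, the opening and the grip force at its end, in the units of the state.
- get_state(): the state, without advancing time (a new reading comes with each control period).
- grab_frame(name): name is "scene" or "top"; returns the picture (400x640x3 uint8, red, green, blue); there is no depth.
- camera_params(name): a dict with "fx", "fy", "cx", "cy" (pixels), "distortion" ([k1, k2, p1, p2, k3] as OpenCV has them; the pictures are not rectified), "R" (3x3) and "t" (3): a world point X has camera coordinates R X + t. Camera axes: x right, y down, z forward; pixel columns grow to the right and rows downward; lengths in m; the calibration is good to about 2 mm. A picture is of the moment at which its call begins. camera_params takes no time and is no camera call.
- sign_off(): hands the job in; it is judged then, once.
The state is a dict: "time": time; "q": joint angles; "qd": joint speeds; "effort": joint torques, N m; "position": TCP position; "tcp_rot": TCP orientation; "force": force on the tool from outside, world axes, zero at the start; "moment": the same for the moment, N m; "width": opening from 0.0 (shut) to 1.0 (fully open); "gripper_force": force on a finger pad.
Only numpy, scipy, OpenCV 4.12 (cv2) and the standard library are available. Lean on these libraries where they do the work, as an engineer would, in place of code of your own. Each camera call takes 0.05 s, during which the arm holds its last target. There are 200 camera calls.

## Working session

There is one attempt and no reset: what is moved stays moved. The work goes in short steps, Python scripts to look and compute and a tool call to move; the robot and the scene stay as the last step left them, time stands still between calls to the robot, and variables do not carry over. Pictures are saved under pics/ and viewed, at most 10 in all, crops included, and the job is handed in when it is done.

Besides the shell and the picture viewer there is one more tool, called after "Emit:" by a JSON object that holds its "op" and its "data", one argument or row to a line. apply_moves: Moves the arm, as the interface text tells. Its arguments: {"type":"object","properties":{"targets":{"type":"string"},"fingers":{"type":"number"},"newtons":{"type":"number"}},"required":["targets"]}

```bash
mkdir -p pics; cat > h.py <<'E'
import numpy as np, cv2
from bench import *
def K(n):
    c=camera_params(n); return c,np.array([[c['fx'],0,c['cx']],[0,c['fy'],c['cy']],[0,0,1]]),np.array(c['distortion'])
def w(n,uv,z):
    c,k,d=K(n); R=np.array(c['R']);t=np.array(c['t'])
    p=cv2.undistortPoints(np.array(uv,float).reshape(-1,1,2),k,d).reshape(-1,2)
    r=np.c_[p,np.ones(len(p))]@R; o=-R.T@t
    return o+r*((z-o[2])/r[:,2])[:,None]
def px(n,X):
    c,k,d=K(n); return cv2.projectPoints(np.array(X,float).reshape(-1,1,3),cv2.Rodrigues(np.array(c['R']))[0],np.array(c['t'],float),k,d)[0].reshape(-1,2)
def save(n,f,box=None,s=1):
    im=grab_frame(n)[:,:,::-1]
    if box: im=im[box[1]:box[3],box[0]:box[2]]
    cv2.imwrite('pics/'+f,cv2.resize(im,None,fx=s,fy=s,interpolation=cv2.INTER_CUBIC))
E
python3 - <<'E'
from h import *
a=grab_frame('top')[:,:,::-1];cv2.imwrite('pics/top0.png',cv2.resize(a,(800,500)))
b=grab_frame('scene')[:,:,::-1];cv2.imwrite('pics/sc0.png',cv2.resize(b,(800,500)))
cv2.imwrite('pics/rawtop.png',a);cv2.imwrite('pics/rawsc.png',b)
for n in('top','scene'):
    c=camera_params(n);print(n,c['fx'],-np.array(c['R']).T@c['t'],np.round(c['R'],2).tolist())
print(get_state())
E
```

```text
top 416.0189735043498 [0.37168879 0.0065313  1.29394201] [[-0.01, -1.0, 0.0], [-0.99, 0.01, -0.14], [0.14, -0.0, -0.99]]
scene 471.601077395088 [1.28449407 0.23233075 1.25524348] [[-0.3, 0.95, 0.0], [0.79, 0.25, -0.56], [-0.53, -0.17, -0.83]]
{'time': 0.1, 'q': array([ 1.04750970e+00,  4.94122526e-01,  1.34602972e+00, -2.48152828e-05,
        1.30250544e+00, -9.55085689e-02]), 'qd': array([ 0.00128327, -0.0008204 , -0.00188155,  0.00106644, -0.00213799,
       -0.00110037]), 'effort': array([ 1.79616589e-03, -8.83584666e+01, -3.84567332e+01, -2.09410118e-04,
        5.17167180e-03,  5.06382878e-05]), 'position': array([0.25911947, 0.56837855, 0.19577235]), 'tcp_rot': array([ 2.12258654e-01,  9.77213375e-01, -5.10869598e-04, -1.50748009e-04]), 'force': array([ 0.21274912, -0.3847273 ,  0.72124877]), 'moment': array([ 0.0552706 , -0.02732533,  0.03376188]), 'gripper_force': 0.0, 'width': 0.9981483093357109}
```

View pics/top0.png

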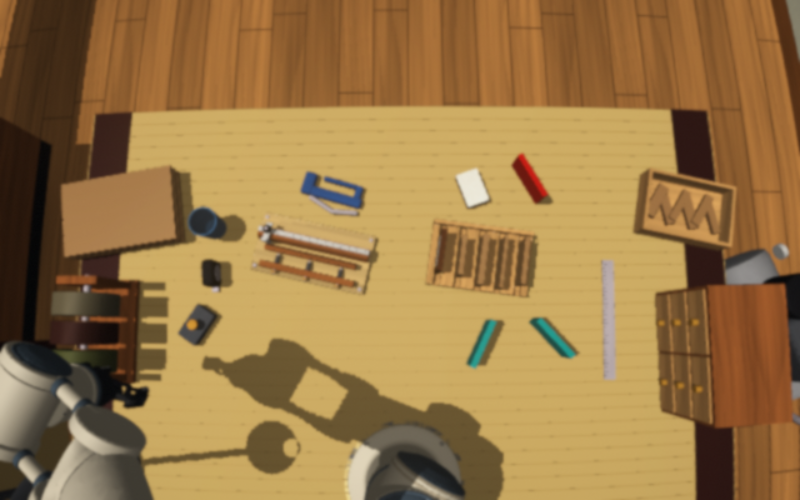

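View pics/sc0.png

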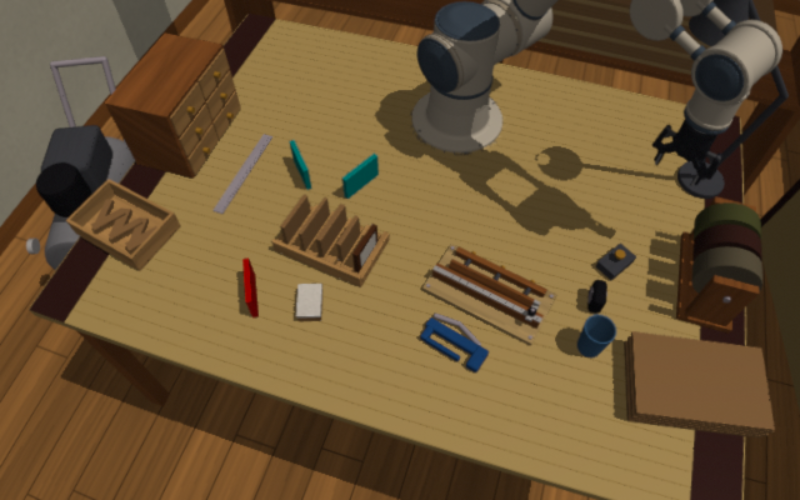

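Both views show the rack at top (480,258) with five boards (the dark-framed panel is leftmost, at +y), and the jig at (315,255) with its stop on the left, near (265,235). The red (530,178) and turquoise (485,343), (553,337) boards lie outside the rack, so they are decoys. I'll enlarge the rack and jig.

```bash
python3 - <<'E'
import cv2,numpy as np
a=cv2.imread('pics/rawtop.png')
c1=cv2.resize(a[168:242,335:435],None,fx=7.5,fy=7.5,interpolation=cv2.INTER_CUBIC)
c2=cv2.resize(a[165:240,195:305],None,fx=7.2,fy=7.2,interpolation=cv2.INTER_CUBIC)
cv2.imwrite('pics/rack.png',c1);cv2.imwrite('pics/jig.png',c2)
b=cv2.imread('pics/rawsc.png')
cv2.imwrite('pics/scr.png',cv2.resize(b[150:280,210:450],None,fx=3.3,fy=3.3,interpolation=cv2.INTER_CUBIC))
E
```

```text
(no output)
```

View pics/rack.png

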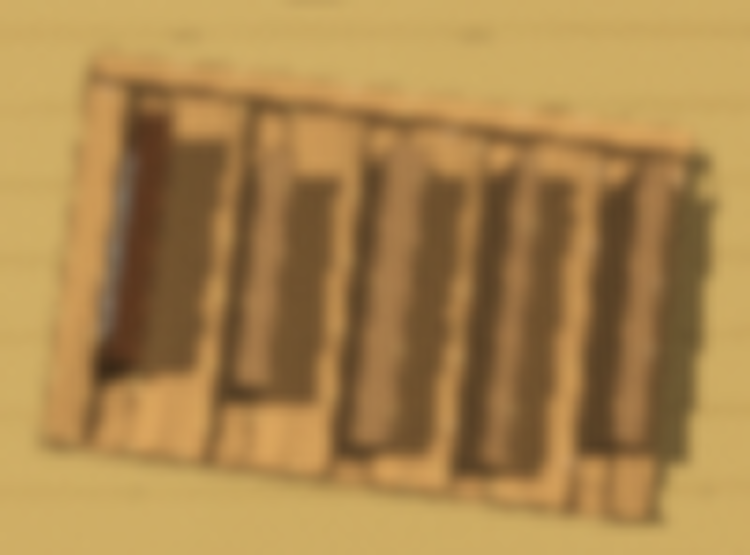

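View pics/jig.png

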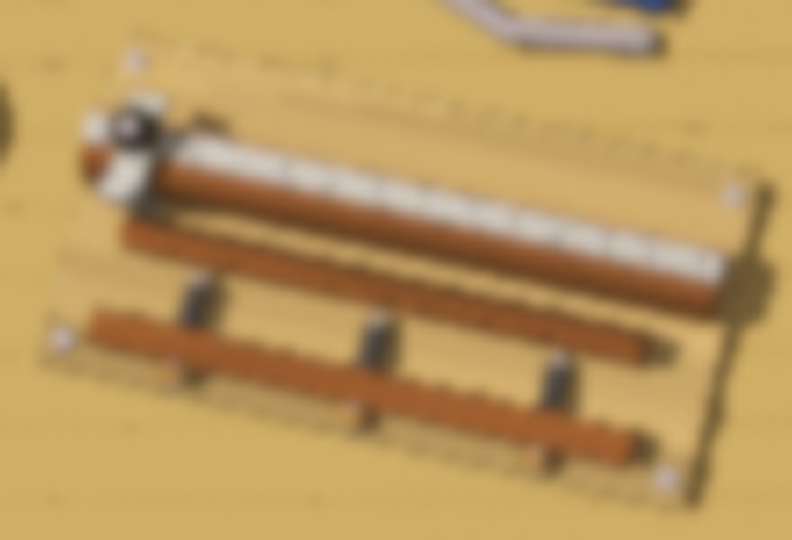

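View pics/scr.png

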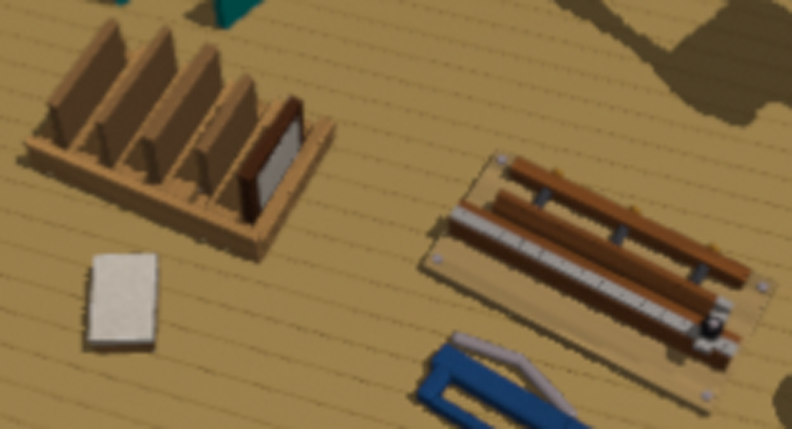

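Rack crop: panel at (140,240). Cores, left to right: c1 top from (270,155) to (252,385), c2 from (405,150) to (368,445), c3 from (523,170) to (497,465), c4 from (655,170) to (630,450). By apparent width, c1 and c4 look like the 12 mm ones, c2 the 15 and c3 the 9. In the jig crop the stop is at (130,180), the +y end of the slot.

```bash
cat > fit.py <<'E'
from h import *
from scipy.optimize import least_squares
T=lambda p,s,o:[[x/s+o[0],y/s+o[1]] for x,y in p]
def pose(v,P):
    c,s=np.cos(v[2]),np.sin(v[2]);P=np.array(P,float)
    return np.c_[v[0]+c*P[:,0]-s*P[:,1],v[1]+s*P[:,0]+c*P[:,1],P[:,2]]
def fit(obs,x0):
    f=lambda v:np.concatenate([(px(n,pose(v,P))-np.array(u)).ravel() for n,P,u in obs])
    r=least_squares(f,x0,loss='soft_l1');return r.x,f(r.x).reshape(-1,2)
t7=lambda p:T(p,7.5,(335,168)); t2=lambda p:T(p,7.2,(195,165)); ts=lambda p:T(p,3.3,(210,150))
jb=[[.07,.145,.015],[.07,-.145,.015],[-.08,-.145,.015],[-.08,.145,.015]]
jo=[('top',jb,t2([(135,40),(770,183),(692,505),(45,365)])),('scene',jb,ts([(705,410),(422,265),(500,155),(772,285)]))]
rt=[('top',[[.075,.125,.045],[.075,-.125,.045],[-.075,-.125,.028],[-.075,.125,.028]],t7([(92,65),(700,150),(655,520),(45,445)])),
 ('scene',[[.075,.125,.0],[.075,-.125,.045],[.075,.125,.045]],ts([(258,260),(28,143),(258,240)]))]
if __name__=='__main__':
    j,e=fit(jo,[.6,.15,-.2]);print('jig',j,np.round(e,1).tolist())
    r,e=fit(rt,[.6,-.1,-.1]);print('rack',r,np.round(e,1).tolist())
    def loc(v,X):
        c,s=np.cos(v[2]),np.sin(v[2]);d=X[:,:2]-v[:2];return np.c_[c*d[:,0]+s*d[:,1],-s*d[:,0]+c*d[:,1]]
    for n,p in dict(panel=[(152,110),(122,370)],c1=[(270,155),(252,385)],c2=[(405,150),(368,445)],c3=[(523,170),(497,465)],c4=[(655,170),(630,450)]).items():
        X=w('top',t7(p),.09);print(n,np.round(X[:,:2]*1e3),np.round(loc(r,X)*1e3,1).tolist())
    print('fence',np.round(loc(j,w('top',t2([(185,155),(720,285)]),.045))*1e3,1).tolist())
    print('jaw',np.round(loc(j,w('top',t2([(130,220),(655,335)]),.045))*1e3,1).tolist())
    print('stop top',np.round(loc(j,w('top',t2([(100,185),(145,200)]),.067))*1e3,1).tolist())
    for y in(.06,.07,.08,.09,.1,.11):
        X=pose(j,[[-.006,y,.067]]); print(y,((px('top',X)-[195,165])*7.2).round(),((px('scene',X)-[210,150])*3.3).round())
E
python3 fit.py
```

```text
jig [ 0.55992855  0.22020082 -0.22854934] [[-1.4, -1.5], [-0.5, -1.8], [-0.7, 0.5], [-1.0, -0.7], [0.0, -0.2], [-1.9, -1.2], [-2.1, -3.2], [-0.1, -1.7]]
rack [ 0.53406639 -0.19163767 -0.14231185] [[-0.0, 0.0], [-0.5, -0.4], [-0.7, -0.9], [-0.3, -1.7], [0.5, -1.2], [-1.1, -3.5], [-0.4, -2.7]]
panel [[599. -99.]
 [496. -85.]] [[51.0, 101.1], [-52.4, 100.1]]
c1 [[ 581. -145.]
 [ 490. -136.]] [[39.4, 52.9], [-51.5, 49.3]]
c2 [[ 582. -198.]
 [ 466. -180.]] [[48.6, 0.4], [-68.7, 1.8]]
c3 [[ 574. -245.]
 [ 458. -230.]] [[47.0, -46.7], [-69.8, -49.1]]
c4 [[ 574. -297.]
 [ 463. -283.]] [[54.1, -98.8], [-57.1, -100.2]]
fence [[17.6, 96.1], [13.2, -139.5]]
jaw [[-14.7, 112.1], [-13.4, -117.7]]
stop top [[-5.2, 121.9], [-7.2, 101.7]]
0.06 [[241. 219.]] [[663. 271.]]
0.07 [[218. 213.]] [[673. 276.]]
0.08 [[195. 208.]] [[684. 281.]]
0.09 [[172. 203.]] [[694. 286.]]
0.1 [[149. 198.]] [[705. 291.]]
0.11 [[127. 193.]] [[715. 297.]]
```

```bash
sed -i 's|\[\[x/s+o\[0\],y/s+o\[1\]\]|[[(x+.5)/s-.5+o[0],(y+.5)/s-.5+o[1]]|' fit.py; python3 fit.py
```

```text
jig [ 0.56023045  0.22025411 -0.22976395] [[-1.0, -1.3], [-0.1, -1.4], [-0.3, 0.8], [-0.6, -0.5], [0.3, 0.3], [-1.6, -0.8], [-1.7, -2.8], [0.3, -1.2]]
rack [ 0.53530793 -0.19100446 -0.14402319] [[0.2, 0.0], [-0.3, -0.3], [-0.6, -0.8], [-0.1, -1.7], [0.8, -0.4], [-0.8, -2.8], [-0.0, -1.9]]
panel [[600. -98.]
 [498. -84.]] [[50.8, 101.8], [-52.6, 100.6]]
c1 [[ 582. -144.]
 [ 491. -134.]] [[39.3, 53.6], [-51.6, 49.8]]
c2 [[ 584. -197.]
 [ 468. -179.]] [[48.6, 1.1], [-68.7, 2.2]]
c3 [[ 575. -243.]
 [ 459. -229.]] [[47.0, -46.0], [-69.7, -48.6]]
c4 [[ 575. -296.]
 [ 465. -281.]] [[54.3, -98.1], [-57.0, -99.7]]
fence [[18.2, 97.6], [14.1, -138.1]]
jaw [[-14.1, 113.6], [-12.5, -116.2]]
stop top [[-4.7, 123.4], [-6.6, 103.1]]
0.06 [[241. 218.]] [[663. 271.]]
0.07 [[218. 213.]] [[673. 276.]]
0.08 [[195. 207.]] [[684. 281.]]
0.09 [[172. 202.]] [[694. 287.]]
0.1 [[149. 197.]] [[705. 292.]]
0.11 [[127. 192.]] [[715. 297.]]
```

Emit:
{"op": "apply_moves", "data": {
  "targets": "30 -60 10 0 0 4; 60 -120 10 0 0 8; 90 -180 10 0 0 12; 110 -240 10 0 0 16.4; 130 -300 10 0 0 16.4",
  "fingers": -0.2,
  "newtons": 30
}}

```text
time: 0.72
position: [0.3846, 0.2818, 0.2062]
tcp_rot: [0.07, 0.998, -0.0, -0.0]
force: [1.0, 0.2, 0.3]
width: 0.395
gripper_force: 0.0
```

Emit:
{"op": "apply_moves", "data": {
  "targets": "25 -57 0 0 0 0; 50 -114 0 0 0 0; 75 -171 0 0 0 0; 95 -228 -10 0 0 0; 110 -285 -20 0 0 0"
}}

```text
time: 1.35
position: [0.4948, -0.0034, 0.186]
tcp_rot: [0.071, 0.997, 0.0, 0.0]
force: [1.1, 1.0, -0.4]
width: 0.404
gripper_force: 0.0
```

Emit:
{"op": "apply_moves", "data": {
  "targets": "10 -57 -10 0 0 0; 15 -114 -20 0 0 0; 18 -171 -30 0 0 0; 20 -228 -40 0 0 0; 21 -273 -55 0 0 0"
}}

```text
time: 1.98
position: [0.5151, -0.2768, 0.1309]
tcp_rot: [0.071, 0.997, -0.0, 0.0]
force: [0.8, 0.1, 0.1]
width: 0.401
gripper_force: 0.0
```

Emit:
{"op": "apply_moves", "data": {
  "targets": "0 0 0 0 0 0; 0 0 -20 0 0 0; 0 0 -40 0 0 0; 0 0 -58 0 0 0; 0 0 -76 0 0 0"
}}

```text
time: 2.6
position: [0.5152, -0.2734, 0.0548]
tcp_rot: [0.07, 0.998, 0.0, -0.0]
force: [-0.3, -0.9, 0.4]
width: 0.399
gripper_force: 0.0
```

Emit:
{"op": "apply_moves", "data": {
  "targets": "0 0 0 0 0 0; 0 0 0 0 0 0; 0 0 0 0 0 0; 0 0 0 0 0 0; 0 0 0 0 0 0",
  "fingers": -1
}}

```text
time: 3.22
position: [0.5153, -0.2742, 0.0554]
tcp_rot: [0.071, 0.998, -0.0, 0.0]
force: [-0.8, 0.7, 3.8]
width: 0.001
gripper_force: 2.2
```

```bash
python3 -c "
from h import *;print(get_state());save('scene','g4.png',(195,100,355,240),4.2)"
```

```text
{'time': 3.225, 'q': array([-5.91290044e-01,  6.05099899e-01,  1.59572233e+00,  3.72816243e-05,
        9.40674581e-01, -2.02075144e+00]), 'qd': array([ 5.14176897e-05,  9.07170714e-04, -1.53757407e-03, -1.15043096e-03,
       -2.38494754e-03, -1.20642001e-04]), 'effort': array([ 2.32411735e-02, -8.46087813e+01, -2.65726858e+01, -1.60648237e-02,
       -1.83812035e-01,  4.00157645e-03]), 'position': array([ 0.51530523, -0.2741877 ,  0.05539541]), 'tcp_rot': array([ 7.06196200e-02,  9.97503317e-01, -1.07717242e-05,  4.90652509e-05]), 'force': array([-0.79182918,  0.65751307,  3.75750849]), 'moment': array([0.05443958, 0.10656702, 0.04017471]), 'gripper_force': 2.224370565963909, 'width': 0.0011582730060061695}
```

View pics/g4.png

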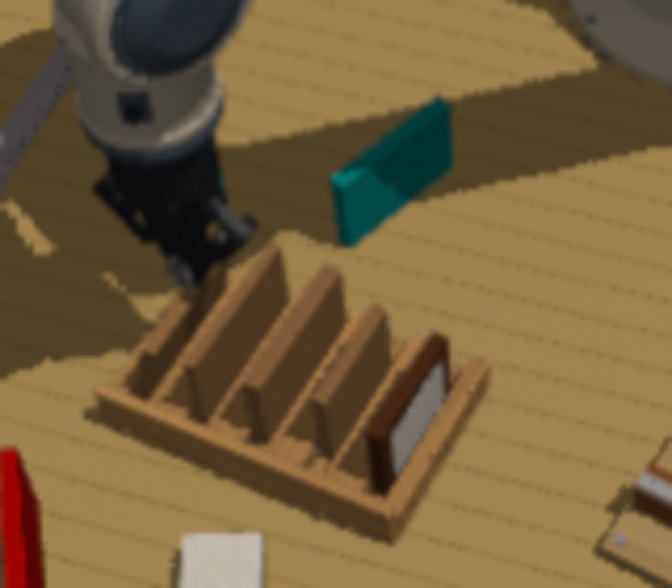

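```bash
python3 -c "
from h import *
P=get_state()['position']
for X in [P,P+[0,0,.035],[.52,-.289,.09],[.575,-.296,.09],[.465,-.281,.09],[.5,-.236,.09]]:
  print(np.round(X,3),((px('scene',X)[0]+.5-[195,100])*4.2).round())"
```

```text
[ 0.515 -0.274  0.055] [198. 311.]
[ 0.515 -0.274  0.09 ] [191. 282.]
[ 0.52  -0.289  0.09 ] [170. 283.]
[ 0.575 -0.296  0.09 ] [131. 338.]
[ 0.465 -0.281  0.09 ] [209. 230.]
[ 0.5   -0.236  0.09 ] [247. 280.]
```

```bash
python3 -c "
from h import *
a=grab_frame('scene')[:,:,::-1][140:205,212:272];b=grab_frame('top')[:,:,::-1][168:242,345:435]
cv2.imwrite('pics/top2raw.png',b)
f=lambda i,s:cv2.resize(i,s,interpolation=cv2.INTER_CUBIC)
cv2.imwrite('pics/cmp.png',np.hstack([f(a,(370,400)),f(b,(430,354)).copy() if 0 else cv2.copyMakeBorder(f(b,(430,354)),0,46,0,0,cv2.BORDER_CONSTANT)]))"
```

```text
(no output)
```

View pics/cmp.png

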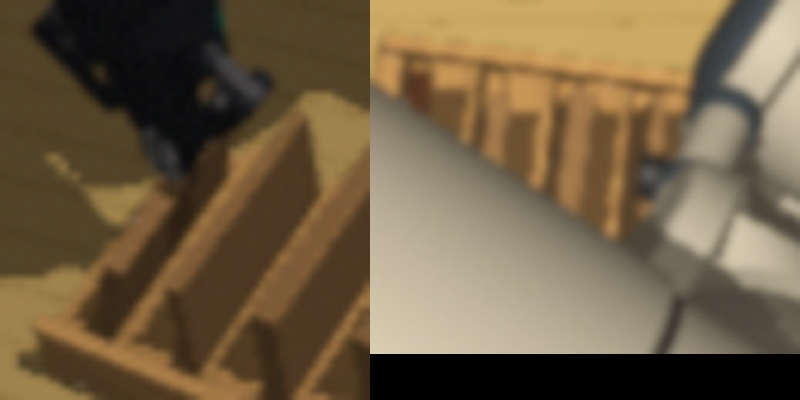

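The fingers shut on nothing, because the arm stopped 15 mm short of the y I had asked for. c4 now seems to lean towards c3 in its groove. I'll lift straight up and look again.

Emit:
{"op": "apply_moves", "data": {
  "targets": "0 0 15 0 0 0; 0 0 30 0 0 0; 0 0 50 0 0 0; 0 0 75 0 0 0; 0 0 105 0 0 0"
}}

```text
time: 4.0
position: [0.5151, -0.2743, 0.162]
tcp_rot: [0.071, 0.997, -0.0, 0.0]
force: [0.5, -0.5, -0.1]
width: 0.003
gripper_force: 0.0
```

Emit:
{"op": "apply_moves", "data": {
  "targets": "-15 55 10 0 0 0; -30 110 10 0 0 0; -40 170 10 0 0 0; -45 230 10 0 0 0; -50 290 10 0 0 0",
  "fingers": -0.2
}}

```text
time: 4.62
position: [0.4651, 0.0173, 0.1715]
tcp_rot: [0.071, 0.997, -0.0, 0.001]
force: [1.9, 0.8, -0.3]
width: 0.399
gripper_force: 0.0
```

```bash
python3 -c "
from h import *
a=grab_frame('scene')[:,:,::-1][145:235,205:325];b=grab_frame('top')[:,:,::-1][165:242,335:440]
f=lambda i,w:cv2.resize(i,(w,int(i.shape[0]*w/i.shape[1])),interpolation=cv2.INTER_CUBIC)
a=f(a,380);b=f(b,420);h=max(len(a),len(b))
print(a.shape,b.shape)
cv2.imwrite('pics/cmp2.png',np.hstack([cv2.copyMakeBorder(i,0,h-len(i),0,0,cv2.BORDER_CONSTANT) for i in(a,b)]))"
```

```text
(285, 380, 3) (308, 420, 3)
```

View pics/cmp2.png

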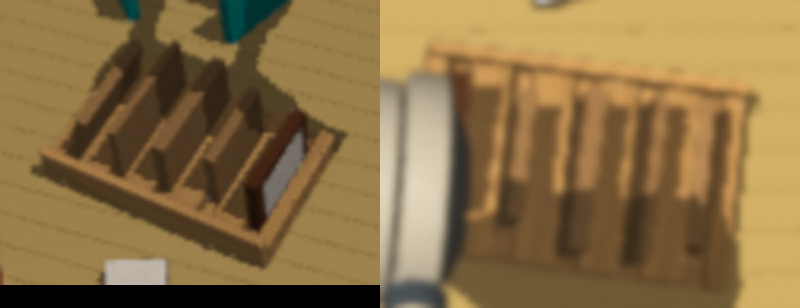

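c4 leans but is still in its groove, so it stays. c1 looked like the other 12 mm core, so I'll gauge that one and check the pose is reached before descending.

Emit:
{"op": "apply_moves", "data": {
  "targets": "20 -45 0 0 0 0; 40 -90 0 0 0 0; 60 -130 0 0 0 0; 72 -156 0 0 0 0; 72 -156 0 0 0 0"
}}

```text
time: 5.35
position: [0.5379, -0.1426, 0.171]
tcp_rot: [0.072, 0.997, -0.0, 0.001]
force: [-0.0, 0.0, -0.2]
width: 0.401
gripper_force: 0.0
```

```bash
python3 -c "
from h import *
print(get_state()['position'],get_state()['tcp_rot'])
a=grab_frame('scene')[:,:,::-1][110:230,205:345]
cv2.imwrite('pics/pre1.png',cv2.resize(a,None,fx=5,fy=5,interpolation=cv2.INTER_CUBIC))"
```

```text
[ 0.53793056 -0.14255607  0.17096226] [ 7.18600523e-02  9.97414483e-01 -3.20405857e-04  6.16604709e-04]
```

View pics/pre1.png

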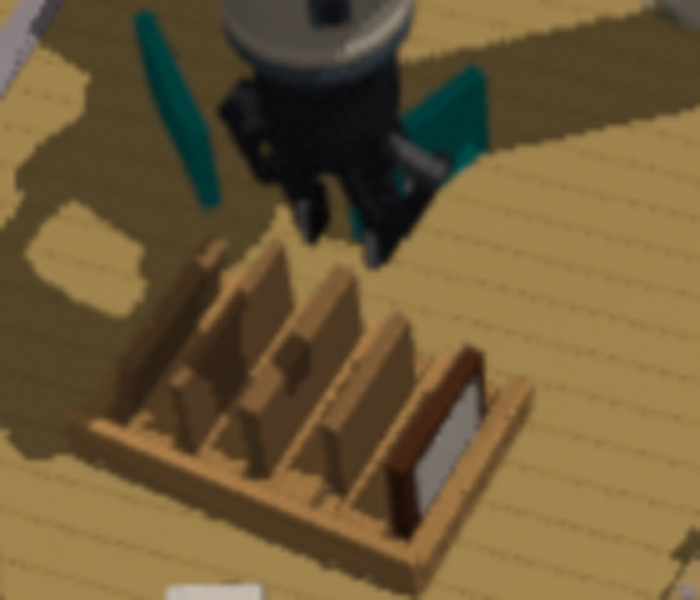

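```bash
python3 -c "
from h import *
g=lambda X:((px('scene',X)[0]+.5-[205,110])*5).round()
P=get_state()['position']
u=np.array([np.sin(.144),np.cos(.144),0])
for X in [P,P+.017*u,P-.017*u,[.537,-.139,.09],[.582,-.144,.09],[.491,-.134,.09],[.575,-.296,.09],[.465,-.281,.09],[.575,-.243,.09],[.459,-.229,.09]]:print(np.round(X,3),g(X))
m=w('scene',[(365/5-.5+205,372/5-.5+110)],.09);print(m)"
```

```text
[ 0.537 -0.141  0.171] [355. 286.]
[ 0.54  -0.124  0.171] [381. 297.]
[ 0.535 -0.158  0.171] [329. 276.]
[ 0.537 -0.139  0.09 ] [369. 368.]
[ 0.582 -0.144  0.09 ] [334. 425.]
[ 0.491 -0.134  0.09 ] [403. 312.]
[ 0.575 -0.296  0.09 ] [106. 352.]
[ 0.465 -0.281  0.09 ] [199. 224.]
[ 0.575 -0.243  0.09 ] [186. 374.]
[ 0.459 -0.229  0.09 ] [279. 236.]
[[ 0.54050233 -0.14014454  0.09      ]]
```

c1's top centre (365,372) agrees between the two cameras at (0.54,-0.140), and the tool is directly over it. Descending.

Emit:
{"op": "apply_moves", "data": {
  "targets": "0 0 -30 0 0 0; 0 0 -60 0 0 0; 0 0 -85 0 0 0; 0 0 -102 0 0 0; 0 0 -115 0 0 0"
}}

```text
time: 6.02
position: [0.5368, -0.1396, 0.0551]
tcp_rot: [0.07, 0.998, 0.0, -0.0]
force: [-0.2, -0.2, 0.2]
width: 0.402
gripper_force: 0.0
```

Emit:
{"op": "apply_moves", "data": {
  "targets": "0 0 0 0 0 0; 0 0 0 0 0 0; 0 0 0 0 0 0; 0 0 0 0 0 0; 0 0 0 0 0 0",
  "fingers": -1,
  "newtons": 30
}}

```text
time: 6.65
position: [0.5373, -0.1404, 0.0555]
tcp_rot: [0.071, 0.997, -0.0, 0.0]
force: [-0.4, -0.1, 0.4]
width: -0.0
gripper_force: 0.0
```

```bash
python3 -c "
from h import *
P=np.array([0.25912,0.56838,0.19577]);y=np.array([.415,.910,0])
for X in (P,P+.0425*y,P-.0425*y,P+[0,0,.013]+.0425*y,P+[0,0,.013]-.0425*y,P+[0,0,.092]):print(px('scene',X)*1.25,px('top',X)*1.25)
s=get_state();print(s['position'],s['width'],s['gripper_force'])
# arm silhouettes now: dark gripper pixels
b=grab_frame('scene');cv2.imwrite('pics/now.png',b[:,:,::-1]);cv2.imwrite('pics/nowt.png',grab_frame('top')[:,:,::-1])
v=b.max(2)[100:230:3,205:345:3]
for r in v: print(''.join('#' if x<40 else '+' if x<75 else '.' for x in r))
"
```

```text
[[666.57312389 186.7634509 ]] [[138.04221494 378.5843739 ]]
[[682.44621733 196.34527258]] [[121.49736489 369.89930311]]
[[650.93620032 177.37151696]] [[154.8682673  387.31921661]]
[[684.5850489  192.88089401]] [[118.38263492 370.35597036]]
[[652.80304846 173.83068155]] [[152.06940105 387.99224595]]
[[681.34054301 160.80344242]] [[115.62096802 382.83245694]]
[ 0.53729707 -0.14039272  0.05548236] -0.0003700991500668235 0.0
..............................++.........+.....
.............................++++..............
..........+.................+++++..............
............++.............++++++..............
............+++...........+++++++..............
.........++....++.........+++++++............+.
..+......++.....+++......+++++++...............
.+.......+++......++.....+++++++...............
++........+++......+++...+++++++...............
+.........+++........+...++++#+++..............
..........++++...+....+..+###++++..............
...........+++...++...++.+#++++++..............
...........++++..++.....+..+.++++..............
............+++..+++..++++++.++++..............
...
[... 736 characters left out ...]
+++..++....+.+..............
........++..++++...+++..++...++.+..............
.......+++..+++.++..+...++..++.................
............+++.++..........++.................
.....++.....+....+....+....++..................
.......++........+....+...++...................
.........+............++..#+...................
..........................#+...................
..........................+#...................
..........................+#...................
...........................+...................
........................+......................
.......................++.+....................
..........................+....................
...............................................
```

```bash
python3 -c "
import cv2,numpy as np
a=cv2.imread('pics/now.png')[120:225,225:325]
cv2.imwrite('pics/z.png',cv2.resize(a,None,fx=5.7,fy=5.7,interpolation=cv2.INTER_CUBIC))
from h import *
P=get_state()['position'];
for d in (0,.013,.035,.05):print((px('scene',P+[0,0,d])[0]+.5-[225,120])*5.7)"
```

```text
[308.57535249 399.14831987]
[306.84009781 385.45476395]
[303.84685434 361.81162709]
[301.76409803 345.34355907]
```

View pics/z.png

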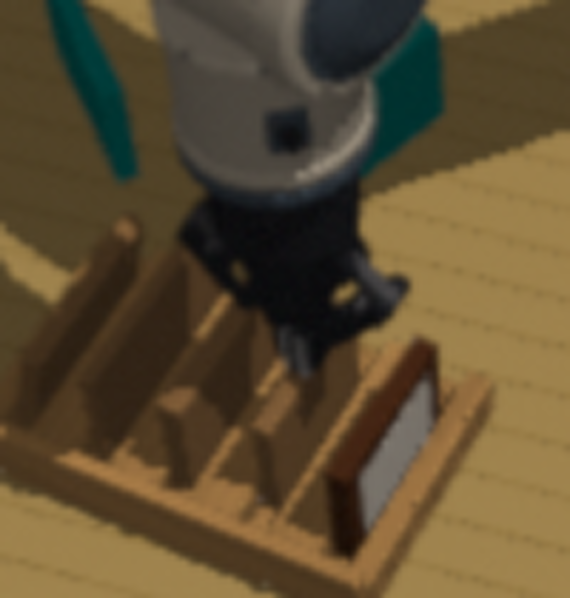

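This shows the shut fingertips at (303,370), level with the board tops, about 35 mm above the reported TCP. The pads closed over the boards, which also explains c4. I'll open and go 35 mm lower.

Emit:
{"op": "apply_moves", "data": {
  "targets": "0 0 15 0 0 0; 0 0 15 0 0 0; 0 0 15 0 0 0; 0 0 5 0 0 0; 0 0 -5 0 0 0",
  "fingers": -0.2
}}

```text
time: 7.38
position: [0.5369, -0.1402, 0.0493]
tcp_rot: [0.071, 0.997, 0.0, -0.0]
force: [-0.1, -0.2, -0.4]
width: 0.402
gripper_force: 0.0
```

Emit:
{"op": "apply_moves", "data": {
  "targets": "0 0 -6 0 0 0; 0 0 -12 0 0 0; 0 0 -18 0 0 0; 0 0 -24 0 0 0; 0 0 -30 0 0 0"
}}

```text
time: 8.0
position: [0.5373, -0.1404, 0.02]
tcp_rot: [0.071, 0.997, -0.0, 0.0]
force: [0.1, -0.2, 0.1]
width: 0.398
gripper_force: 0.0
```

Emit:
{"op": "apply_moves", "data": {
  "targets": "0 0 0 0 0 0; 0 0 0 0 0 0; 0 0 0 0 0 0; 0 0 0 0 0 0; 0 0 0 0 0 0",
  "fingers": -1,
  "newtons": 30
}}

```text
time: 8.62
position: [0.5372, -0.1403, 0.0203]
tcp_rot: [0.071, 0.997, 0.0, 0.0]
force: [-1.4, -0.2, 0.6]
width: 0.138
gripper_force: 32.0
```

It measures 0.138 × 85 = 11.7 mm, so c1 is a 12 mm core. Before carrying it over I'll sharpen the slot position with edge profiles across the jig.

```bash
cat > prof.py <<'E'
from fit import *
j=[.56023,.22025,-.22976]
def prof(n,raw,z,xs,ys):
    im=cv2.imread(raw).astype(np.float32)
    P=np.array([[x,y,z] for x in xs for y in ys]);u=px(n,pose(j,P)).astype(np.float32)
    v=cv2.remap(im,u[:,0].reshape(len(xs),-1),u[:,1].reshape(len(xs),-1),cv2.INTER_LINEAR)
    return v
if __name__=='__main__':
    xs=np.arange(-.036,.034,.002)
    A=[np.median(prof(n,r,.045,xs,np.arange(-.1,.06,.004)),axis=1).astype(int) for n,r in(('top','pics/rawtop.png'),('scene','pics/rawsc.png'))]
    for i,x in enumerate(xs):print(round(x*1e3),A[0][i][::-1],A[1][i][::-1])
    ys=np.arange(.06,.125,.003)
    B=[prof(n,r,.067,np.array([-.009,-.006,-.003]),ys).mean(0).astype(int) for n,r in(('top','pics/rawtop.png'),('scene','pics/rawsc.png'))]
    for i,y in enumerate(ys):print(round(y*1e3),B[0][i][::-1],B[1][i][::-1])
E
python3 prof.py
```

```text
-36 [198 164 102] [75 57 35]
-34 [196 162 100] [104  84  53]
-32 [190 156  96] [135 110  69]
-30 [179 144  88] [149 121  76]
-28 [163 124  74] [152 123  77]
-26 [147 104  60] [148 117  74]
-24 [140  90  49] [137 104  63]
-22 [138  84  44] [122  84  47]
-20 [138  83  42] [109  69  35]
-18 [135  81  42] [100  59  28]
-16 [131  82  44] [89 52 24]
-14 [132  90  51] [78 45 20]
-12 [147 110  64] [73 42 19]
-10 [166 130  78] [72 41 18]
-8 [179 143  87] [72 41 18]
-6 [176 141  86] [72 41 18]
-4 [159 124  74] [69 39 17]
-2 [135  99  58] [64 36 16]
0 [117  79  44] [59 33 15]
2 [111  70  38] [60 35 15]
4 [116  70  37] [73 42 19]
6 [125  75  39] [91 52 24]
8 [134  82  45] [101  59  27]
10 [144  93  57] [107  65  35]
12 [154 109  79] [114  78  53]
14 [166 133 109] [125  99  82]
16 [179 158 140] [135 121 112]
18 [191 178 164] [140 131 125]
20 [198 189 177] [141 135 131]
22 [200 191 179] [140 134 130]
24 [198 187 172] [129 124 119]
26 [196 179 157] [108 100  95]
28 [195 171 138] [87 73 64]
30 [198 166 120] [69 50 37]
32 [202 167 110] [57 35 21]
60 [150 115  68] [109  68  34]
63 [150 116  69] [109  68  34]
66 [149 114  68] [109  69  35]
69 [145 111  66] [110  69  35]
72 [139 106  62] [110  69  35]
75 [132  99  58] [108  67  34]
78 [125  94  56] [102  63  30]
81 [119  89  52] [95 57 27]
84 [111  83  48] [94 56 28]
87 [103  76  45] [93 57 29]
90 [95 70 41] [97 59 29]
93 [89 66 41] [105  65  33]
96 [83 64 42] [110  70  35]
99 [77 62 46] [112  71  37]
102 [80 67 55] [110  70  37]
105 [94 85 74] [111  70  38]
108 [126 118 107] [113  77  49]
111 [160 151 138] [125 105  88]
114 [183 173 159] [134 124 114]
117 [192 181 165] [136 127 117]
120 [189 175 155] [135 126 116]
123 [176 156 128] [136 124 109]
```

Emit:
{"op": "apply_moves", "data": {
  "targets": "0 0 10 0 0 0; 0 0 35 0 0 0; 0 0 65 0 0 0; 0 0 95 0 0 0; 0 0 120 0 0 0"
}}

```text
time: 9.25
position: [0.5374, -0.1404, 0.1422]
tcp_rot: [0.071, 0.997, -0.0, 0.001]
force: [0.8, -0.2, -1.1]
width: 0.135
gripper_force: 31.9
```

Emit:
{"op": "apply_moves", "data": {
  "targets": "5 40 0 0 0 10; 10 80 0 0 0 20; 14 120 0 0 0 30; 17 160 0 0 0 40; 20 200 0 0 0 50"
}}

```text
time: 9.88
position: [0.5572, 0.061, 0.141]
tcp_rot: [-0.36, 0.933, -0.0, 0.0]
force: [0.7, 0.2, -0.1]
width: 0.138
gripper_force: 31.9
```

```bash
cat > st.py <<'E'
from fit import *
from scipy.spatial.transform import Rotation as Ro
s=get_state();j=[.56023,.22025,-.22976]
c,t=np.cos(j[2]),np.sin(j[2]);d=s['position'][:2]-j[:2]
f=s['force'];y=Ro.from_quat(s['tcp_rot']).as_matrix()[:,1]
print('t',round(s['time'],2),'loc mm',np.round([1e3*(c*d[0]+t*d[1]),1e3*(-t*d[0]+c*d[1]),1e3*s['position'][2]],2),'F loc',np.round([c*f[0]+t*f[1],-t*f[0]+c*f[1],f[2]],2),'tool y deg',np.degrees(np.arctan2(y[1],y[0])).round(2),y.round(4),'w',s['width'].round(3),'M',s['moment'].round(2),'q',s['q'].round(2), s['position'].round(4))
E
python3 st.py
```

```text
Traceback (most recent call last):
  File "st.py", line 6, in <module>
    print('t',round(s['time'],2),'loc mm',np.round([1e3*(c*d[0]+t*d[1]),1e3*(-t*d[0]+c*d[1]),1e3*s['position'][2]],2),'F loc',np.round([c*f[0]+t*f[1],-t*f[0]+c*f[1],f[2]],2),'tool y deg',np.degrees(np.arctan2(y[1],y[0])).round(2),y.round(4),'w',s['width'].round(3),'M',s['moment'].round(2),'q',s['q'].round(2), s['position'].round(4))
                                                                                                                                                                                                                                                     ^^^^^^^^^^^^^^^^
AttributeError: 'float' object has no attribute 'round'
```

Emit:
{"op": "apply_moves", "data": {
  "targets": "3 50 0 0 0 9; 5 100 0 0 0 18; 7 150 0 0 0 27; 8 190 -10 0 0 35; 8 205 -25 0 0 35"
}}

```text
time: 10.5
position: [0.5653, 0.2669, 0.1158]
tcp_rot: [-0.623, 0.782, -0.0, 0.001]
force: [0.2, -1.4, -0.1]
width: 0.134
gripper_force: 31.9
```

Emit:
{"op": "apply_moves", "data": {
  "targets": "0 0 -10 0 0 0; 0 0 -20 0 0 0; 0 0 -30 0 0 0; 0 0 -30 0 0 0; 0 0 -30 0 0 0"
}}

```text
time: 11.12
position: [0.5655, 0.2644, 0.0856]
tcp_rot: [-0.622, 0.783, -0.0, 0.0]
force: [-0.6, -0.3, -0.3]
width: 0.137
gripper_force: 31.9
```

```bash
sed -i "s/s\['width'\].round(3)/round(s['width'],3)/" st.py; python3 st.py; python3 - <<'E'
from prof import *
for n,r in(('top','pics/t5.png'),('scene','pics/s5.png')): cv2.imwrite(r,grab_frame(n)[:,:,::-1])
# scene: row of samples along core top (z=.165-.0=tcp+.0697), across x and along y
import bench
z=get_state()['position'][2]+.0697
xs=np.arange(-.03,.02,.002);v=np.median(prof('scene','pics/s5.png',z,xs,np.arange(.065,.086,.003)),axis=1).astype(int)
for x,a in zip(xs,v):print(round(x*1e3),a[::-1])
ys=np.arange(.06,.13,.003);v=prof('scene','pics/s5.png',z,np.array([-.008,-.006,-.004]),ys).mean(0).astype(int)
for y,a in zip(ys,v):print(round(y*1e3),a[::-1])
E
```

```text
t 11.12 loc mm [-4.92 44.16 85.57] F loc [-0.49 -0.38 -0.33] tool y deg 166.85 [-9.738e-01  2.275e-01 -3.000e-04] w 0.137 M [-0.02 -0.01 -0.01] q [ 0.34  0.61  1.47 -0.    1.06 -2.57] [0.5655 0.2644 0.0856]
-30 [160 132  78]
-28 [160 132  78]
-26 [159 131  78]
-24 [159 131  77]
-22 [155 128  74]
-20 [155 127  73]
-18 [154 126  72]
-16 [154 125  74]
-14 [147 118  70]
-12 [137 107  63]
-10 [129  97  57]
-8 [126  92  55]
-6 [124  90  54]
-4 [121  87  53]
-2 [110  79  48]
0 [86 61 37]
2 [67 48 28]
4 [58 41 24]
6 [56 39 24]
8 [55 39 23]
10 [55 39 23]
12 [55 39 23]
14 [55 39 23]
16 [55 39 24]
18 [55 39 24]
60 [115  83  51]
63 [123  89  54]
66 [124  90  55]
69 [123  89  54]
72 [124  90  54]
75 [124  89  54]
78 [123  90  54]
81 [123  90  54]
84 [123  90  54]
87 [122  90  54]
90 [124  91  55]
93 [127  96  57]
96 [143 116  68]
99 [159 131  77]
102 [160 132  78]
105 [160 132  78]
108 [160 132  78]
111 [161 132  78]
114 [160 132  78]
117 [160 132  78]
120 [159 131  77]
123 [159 131  77]
126 [158 130  77]
129 [157 129  75]
```

Emit:
{"op": "apply_moves", "data": {
  "targets": "-0.6 0.1 -8 0 0 0; -0.6 0.1 -16 0 0 0; -0.6 0.1 -24 0 0 0; -0.6 0.1 -30 0 0 0; -0.6 0.1 -34 0 0 0",
  "newtons": 60
}}

```text
time: 11.85
position: [0.5645, 0.2647, 0.0507]
tcp_rot: [-0.622, 0.783, 0.0, -0.0]
force: [0.1, 0.3, -0.1]
width: 0.128
gripper_force: 62.7
```

```bash
python3 st.py
```

```text
t 11.85 loc mm [-5.96 44.26 50.72] F loc [ 0.08  0.33 -0.06] tool y deg 166.89 [-9.739e-01  2.269e-01  3.000e-04] w 0.128 M [-0.03  0.   -0.02] q [ 0.34  0.65  1.49  0.    0.99 -2.57] [0.5645 0.2647 0.0507]
```

Emit:
{"op": "apply_moves", "data": {
  "targets": "0 0 -3 0 0 0; 0 0 -6 0 0 0; 0 0 -9 0 0 0; 0 0 -12 0 0 0; 0 0 -15 0 0 0"
}}

```text
time: 12.48
position: [0.5649, 0.2648, 0.0363]
tcp_rot: [-0.622, 0.783, -0.0, 0.0]
force: [3.4, 0.3, 1.4]
width: 0.133
gripper_force: 63.4
```

```bash
python3 st.py
```

```text
t 12.47 loc mm [-5.6  44.45 36.31] F loc [3.27 1.07 1.38] tool y deg 166.88 [-9.739e-01  2.269e-01 -5.000e-04] w 0.133 M [-0.08 -0.67 -0.07] q [ 0.34  0.67  1.5  -0.    0.96 -2.57] [0.5649 0.2648 0.0363]
```

Emit:
{"op": "apply_moves", "data": {
  "targets": "0.2 0 -2 0 0 0; 0.4 0 -4 0 0 0; 0.5 0 -6 0 0 0; 0.5 0 -8 0 0 0; 0.5 0 -10 0 0 0"
}}

```text
time: 13.1
position: [0.565, 0.2647, 0.0261]
tcp_rot: [-0.622, 0.783, 0.0, -0.0]
force: [0.9, 0.4, 2.5]
width: 0.134
gripper_force: 63.6
```

```bash
python3 st.py
```

```text
t 13.1 loc mm [-5.52 44.4  26.12] F loc [0.79 0.62 2.55] tool y deg 166.89 [-9.739e-01  2.268e-01  2.000e-04] w 0.134 M [ 0.03 -0.09 -0.13] q [ 0.34  0.69  1.51  0.    0.94 -2.57] [0.565  0.2647 0.0261]
```

Emit:
{"op": "apply_moves", "data": {
  "targets": "0 0 -0.3 0 0 0; 0 0 -0.6 0 0 0; 0 0 -0.9 0 0 0; 0 0 -1.2 0 0 0; 0 0 -1.2 0 0 0"
}}

```text
time: 13.72
position: [0.565, 0.2647, 0.0252]
tcp_rot: [-0.622, 0.783, 0.0, -0.0]
force: [-1.6, 0.4, 5.1]
width: 0.132
gripper_force: 64.0
```

```bash
python3 st.py
```

```text
t 13.72 loc mm [-5.47 44.42 25.18] F loc [-1.65  0.03  5.14] tool y deg 166.89 [-9.739e-01  2.268e-01  1.000e-04] w 0.132 M [ 0.04  0.19 -0.13] q [ 0.34  0.69  1.51  0.    0.94 -2.57] [0.565  0.2647 0.0252]
```

Emit:
{"op": "apply_moves", "data": {
  "targets": "-0.2 0 -0.3 0 0 0; -0.2 0 -0.6 0 0 0; -0.2 0 -0.9 0 0 0; -0.2 0 -1.2 0 0 0; -0.2 0 -1.2 0 0 0"
}}

```text
time: 14.35
position: [0.5651, 0.2648, 0.0251]
tcp_rot: [-0.622, 0.783, -0.0, 0.0]
force: [-4.8, -2.7, 24.5]
width: 0.132
gripper_force: 66.8
```

```bash
python3 st.py
```

```text
t 14.35 loc mm [-5.36 44.46 25.13] F loc [-4.   -3.75 24.5 ] tool y deg 166.89 [-9.739e-01  2.268e-01 -8.000e-04] w 0.132 M [-0.41  0.99 -0.06] q [ 0.34  0.69  1.51 -0.    0.94 -2.57] [0.5651 0.2648 0.0251]
```

On the bed: vertical force jumped to 24 N at TCP z 25.1 mm. I'll ease the press off and begin sliding.

Emit:
{"op": "apply_moves", "data": {
  "targets": "-0.2 0 0.5 0 0 0; -0.2 0 1.1 0 0 0; 0.3 2 1.1 0 0 0; 0.7 4 1.1 0 0 0; 1.2 6 1.1 0 0 0"
}}

```text
time: 14.98
position: [0.5661, 0.2697, 0.0252]
tcp_rot: [-0.622, 0.783, -0.001, -0.001]
force: [-0.1, -10.4, 12.3]
width: 0.132
gripper_force: 65.0
```

```bash
python3 st.py
```

```text
t 14.97 loc mm [-5.56 49.43 25.23] F loc [  2.3  -10.16  12.28] tool y deg 166.89 [-0.9739  0.2268 -0.    ] w 0.132 M [-1.81  0.1  -0.1 ] q [ 0.35  0.69  1.5  -0.    0.95 -2.56] [0.5661 0.2697 0.0252]
```

Emit:
{"op": "apply_moves", "data": {
  "targets": "0 0 0.4 0 0 0; 0.2 1 0.5 0 0 0; 0.4 2 0.6 0 0 0; 0.6 3 0.6 0 0 0; 0.8 4 0.6 0 0 0"
}}

```text
time: 15.6
position: [0.5671, 0.2748, 0.0255]
tcp_rot: [-0.622, 0.783, -0.0, 0.0]
force: [2.8, -2.7, -1.6]
width: 0.129
gripper_force: 62.9
```

```bash
python3 st.py
```

```text
t 15.6 loc mm [-5.68 54.68 25.52] F loc [ 3.35 -1.97 -1.64] tool y deg 166.89 [-9.739e-01  2.268e-01 -3.000e-04] w 0.129 M [-0.69 -0.78 -0.03] q [ 0.36  0.7   1.49 -0.    0.95 -2.56] [0.5671 0.2748 0.0255]
```

Emit:
{"op": "apply_moves", "data": {
  "targets": "0.1 0.3 -0.1 0 0 0; 0.15 0.6 -0.1 0 0 0; 0.2 0.9 -0.1 0 0 0; 0.3 1.2 -0.1 0 0 0; 0.35 1.4 -0.1 0 0 0"
}}

```text
time: 16.23
position: [0.5674, 0.2762, 0.0255]
tcp_rot: [-0.622, 0.783, -0.0, 0.0]
force: [4.4, -3.4, -0.9]
width: 0.13
gripper_force: 62.9
```

```bash
python3 st.py
```

```text
t 16.23 loc mm [-5.73 56.14 25.54] F loc [ 5.04 -2.34 -0.95] tool y deg 166.89 [-9.740e-01  2.268e-01 -3.000e-04] w 0.13 M [-0.7  -0.75 -0.05] q [ 0.36  0.7   1.49 -0.    0.95 -2.55] [0.5674 0.2762 0.0255]
```

Emit:
{"op": "apply_moves", "data": {
  "targets": "0.2 0.2 0 0 0 0; 0.3 0.4 0 0 0 0; 0.4 0.6 0 0 0 0; 0.45 0.8 0 0 0 0; 0.5 1 0 0 0 0"
}}

```text
time: 16.85
position: [0.5677, 0.2771, 0.0255]
tcp_rot: [-0.622, 0.783, 0.0, -0.0]
force: [2.4, -4.2, -0.5]
width: 0.126
gripper_force: 62.8
```

```bash
python3 st.py
```

```text
t 16.85 loc mm [-5.66 57.09 25.45] F loc [ 3.25 -3.58 -0.46] tool y deg 166.89 [-9.739e-01  2.268e-01  1.000e-04] w 0.126 M [-0.75 -0.57 -0.07] q [ 0.36  0.7   1.49 -0.    0.96 -2.55] [0.5677 0.2771 0.0255]
```

Emit:
{"op": "apply_moves", "data": {
  "targets": "0.1 0.2 0 0 0 0; 0.15 0.4 0 0 0 0; 0.2 0.6 0 0 0 0; 0.25 0.8 0 0 0 0; 0.3 1 0 0 0 0"
}}

```text
time: 17.48
position: [0.568, 0.2781, 0.0255]
tcp_rot: [-0.622, 0.783, 0.0, -0.0]
force: [1.8, -4.3, -0.3]
width: 0.13
gripper_force: 63.0
```

```bash
python3 st.py
```

```text
t 17.48 loc mm [-5.63 58.14 25.45] F loc [ 2.78 -3.76 -0.25] tool y deg 166.89 [-9.739e-01  2.268e-01  1.000e-04] w 0.13 M [-0.77 -0.39 -0.05] q [ 0.36  0.7   1.49  0.    0.96 -2.55] [0.568  0.2781 0.0255]
```

Emit:
{"op": "apply_moves", "data": {
  "targets": "0.05 0.2 0 0 0 0; 0.1 0.4 0 0 0 0; 0.15 0.6 0 0 0 0; 0.2 0.8 0 0 0 0; 0.25 1 0 0 0 0"
}}

```text
time: 18.1
position: [0.5682, 0.2791, 0.0255]
tcp_rot: [-0.622, 0.783, 0.0, -0.0]
force: [0.9, -3.3, -0.6]
width: 0.13
gripper_force: 62.9
```

```bash
python3 st.py
```

```text
t 18.1 loc mm [-5.61 59.15 25.45] F loc [ 1.66 -2.97 -0.65] tool y deg 166.89 [-9.739e-01  2.268e-01  1.000e-04] w 0.13 M [-0.79 -0.31 -0.05] q [ 0.36  0.7   1.49  0.    0.96 -2.55] [0.5682 0.2791 0.0255]
```

Emit:
{"op": "apply_moves", "data": {
  "targets": "0.05 0.2 0 0 0 0; 0.1 0.4 0 0 0 0; 0.15 0.6 0 0 0 0; 0.2 0.8 0 0 0 0; 0.25 1 0 0 0 0"
}}

```text
time: 18.73
position: [0.5685, 0.2801, 0.0255]
tcp_rot: [-0.622, 0.783, 0.0, -0.0]
force: [1.1, -3.8, -1.6]
width: 0.127
gripper_force: 62.9
```

```bash
python3 st.py
```

```text
t 18.73 loc mm [-5.61 60.19 25.45] F loc [ 1.93 -3.46 -1.62] tool y deg 166.89 [-9.739e-01  2.268e-01  1.000e-04] w 0.127 M [-0.82 -0.2  -0.1 ] q [ 0.36  0.7   1.48 -0.    0.96 -2.55] [0.5685 0.2801 0.0255]
```

Emit:
{"op": "apply_moves", "data": {
  "targets": "0.05 0.2 0 0 0 0; 0.1 0.4 0 0 0 0; 0.15 0.6 0 0 0 0; 0.2 0.8 0 0 0 0; 0.2 0.8 0 0 0 0"
}}

```text
time: 19.35
position: [0.5687, 0.281, 0.0255]
tcp_rot: [-0.622, 0.783, 0.0, -0.0]
force: [0.5, -5.1, -1.2]
width: 0.132
gripper_force: 62.9
```

```bash
python3 st.py
```

```text
t 19.35 loc mm [-5.55 61.04 25.47] F loc [ 1.62 -4.84 -1.18] tool y deg 166.89 [-9.739e-01  2.269e-01  1.000e-04] w 0.132 M [-0.84 -0.02 -0.11] q [ 0.36  0.7   1.48  0.    0.96 -2.55] [0.5687 0.281  0.0255]
```

Emit:
{"op": "apply_moves", "data": {
  "targets": "0.05 0.2 0 0 0 0; 0.1 0.4 0 0 0 0; 0.15 0.6 0 0 0 0; 0.15 0.6 0 0 0 0; 0.15 0.6 0 0 0 0"
}}

```text
time: 19.98
position: [0.5687, 0.2812, 0.0254]
tcp_rot: [-0.622, 0.783, -0.0, -0.0]
force: [0.2, -7.2, 0.9]
width: 0.129
gripper_force: 63.0
```

```bash
python3 st.py
```

```text
t 19.98 loc mm [-5.59 61.24 25.42] F loc [ 1.87 -6.99  0.87] tool y deg 166.89 [-9.739e-01  2.269e-01  3.000e-04] w 0.129 M [-1.26 -0.01 -0.08] q [ 0.37  0.7   1.48 -0.    0.96 -2.55] [0.5687 0.2812 0.0254]
```

Contact: of the 0.6 mm commanded it moved only 0.2 mm, and force rose from 3.5 to 7 N. One small nudge, then hold.

Emit:
{"op": "apply_moves", "data": {
  "targets": "0 0.1 0 0 0 0; 0 0.15 0 0 0 0; 0 0.15 0 0 0 0; 0 0.15 0 0 0 0; 0 0.15 0 0 0 0"
}}

```text
time: 20.6
position: [0.5687, 0.2812, 0.0255]
tcp_rot: [-0.622, 0.783, -0.0, -0.0]
force: [-0.3, -7.9, 0.7]
width: 0.132
gripper_force: 63.0
```

```bash
python3 st.py
```

```text
t 20.6 loc mm [-5.59 61.24 25.45] F loc [ 1.51 -7.78  0.66] tool y deg 166.89 [-9.739e-01  2.269e-01  3.000e-04] w 0.132 M [-1.44 -0.03 -0.03] q [ 0.37  0.7   1.48 -0.    0.96 -2.55] [0.5687 0.2812 0.0255]
```

Emit:
{"op": "apply_moves", "data": {
  "targets": "0 0.1 0 0 0 0; 0 0.1 0 0 0 0; 0 0.1 0 0 0 0; 0 0.1 0 0 0 0; 0 0.1 0 0 0 0"
}}

```text
time: 21.22
position: [0.5688, 0.2812, 0.0255]
tcp_rot: [-0.622, 0.783, -0.0, -0.0]
force: [-0.3, -8.9, 1.5]
width: 0.133
gripper_force: 63.1
```

```bash
python3 st.py
```

```text
t 21.23 loc mm [-5.56 61.26 25.45] F loc [ 1.73 -8.75  1.54] tool y deg 166.89 [-9.739e-01  2.269e-01  2.000e-04] w 0.133 M [-1.61  0.   -0.05] q [ 0.37  0.7   1.48 -0.    0.96 -2.55] [0.5688 0.2812 0.0255]
```

Emit:
{"op": "apply_moves", "data": {
  "targets": "0 -0.3 0 0 0 0; 0 -0.5 0 0 0 0; 0 -0.5 0 0 0 0; 0 -0.5 0 0 0 0; 0 -0.5 0 0 0 0"
}}

```text
time: 21.85
position: [0.5688, 0.2812, 0.0255]
tcp_rot: [-0.622, 0.783, -0.0, -0.0]
force: [-0.3, -5.3, 0.5]
width: 0.129
gripper_force: 63.0
```

Emit:
{"op": "apply_moves", "data": {
  "targets": "0 0 0 0 0 0; 0 0 0 0 0 0; 0 0 0 0 0 0; 0 0 0 0 0 0; 0 0 0 0 0 0",
  "fingers": -0.3,
  "newtons": 20
}}

```text
time: 22.48
position: [0.5689, 0.2814, 0.0255]
tcp_rot: [-0.622, 0.783, 0.0, 0.0]
force: [0.5, -0.2, -0.6]
width: 0.351
gripper_force: 0.0
```

Emit:
{"op": "apply_moves", "data": {
  "targets": "0 0 10 0 0 0; 0 0 25 0 0 0; 0 0 45 0 0 0; 0 0 70 0 0 0; 0 0 100 0 0 0"
}}

```text
time: 23.1
position: [0.5688, 0.2813, 0.1272]
tcp_rot: [-0.622, 0.783, -0.0, 0.0]
force: [-0.7, 0.9, -0.2]
width: 0.35
gripper_force: 0.0
```

Emit:
{"op": "apply_moves", "data": {
  "targets": "-30 -40 10 0 0 0; -60 -80 20 0 0 0; -90 -120 30 0 0 0; -120 -160 40 0 0 0; -140 -200 50 0 0 0"
}}

```text
time: 23.72
position: [0.4277, 0.0803, 0.1768]
tcp_rot: [-0.622, 0.783, -0.0, 0.0]
force: [0.4, 0.8, 0.0]
width: 0.35
gripper_force: 0.0
```

```bash
python3 st.py; python3 - <<'E'
from prof import *
for n in('top','scene'):
    r=f'pics/{n}6.png';cv2.imwrite(r,grab_frame(n)[:,:,::-1])
    xs=np.arange(-.024,.014,.003);v=np.median(prof(n,r,.095,xs,np.arange(.03,.09,.003)),axis=1).astype(int)
    print(n,[(round(x*1e3),a[1]) for x,a in zip(xs,v)])
    ys=np.arange(0,.135,.003);v=prof(n,r,.095,np.array([-.008,-.006,-.004]),ys).mean(0).astype(int)
    print([(round(y*1e3),a[1]) for y,a in zip(ys,v)])
    ys=np.arange(.09,.125,.003);v=prof(n,r,.067,np.array([-.009,-.006,-.003]),ys).mean(0).astype(int)
    print('stop',[(round(y*1e3),a[1]) for y,a in zip(ys,v)])
E
```

```text
t 23.73 loc mm [ -97.18 -166.46  176.81] F loc [0.22 0.83 0.04] tool y deg 166.92 [-0.974   0.2264 -0.0011] w 0.35 M [ 0.01 -0.03  0.03] q [ 0.05  0.25  1.82 -0.    1.07 -2.86] [0.4277 0.0803 0.1768]
top [(-24, np.int64(78)), (-21, np.int64(65)), (-18, np.int64(61)), (-15, np.int64(76)), (-12, np.int64(105)), (-9, np.int64(126)), (-6, np.int64(129)), (-3, np.int64(118)), (0, np.int64(102)), (3, np.int64(96)), (6, np.int64(114)), (9, np.int64(151)), (12, np.int64(184))]
[(0, np.int64(57)), (3, np.int64(55)), (6, np.int64(53)), (9, np.int64(53)), (12, np.int64(60)), (15, np.int64(80)), (18, np.int64(109)), (21, np.int64(125)), (24, np.int64(127)), (27, np.int64(124)), (30, np.int64(123)), (33, np.int64(125)), (36, np.int64(126)), (39, np.int64(126)), (42, np.int64(125)), (45, np.int64(126)), (48, np.int64(127)), (51, np.int64(127)), (54, np.int64(126)), (57, np.int64(126)), (60, np.int64(129)), (63, np.int64(130)), (66, np.int64(128)), (69, np.int64(126)), (72, np.int64(127)), (75, np.int64(128)), (78, np.int64(128)), (81, np.int64(128)), (84, np.int64(129)), (87, np.int64(131)), (90, 
[... 1323 characters left out ...]
64(86)), (72, np.int64(87)), (75, np.int64(86)), (78, np.int64(87)), (81, np.int64(86)), (84, np.int64(87)), (87, np.int64(87)), (90, np.int64(87)), (93, np.int64(87)), (96, np.int64(86)), (99, np.int64(87)), (102, np.int64(87)), (105, np.int64(86)), (108, np.int64(83)), (111, np.int64(72)), (114, np.int64(63)), (117, np.int64(60)), (120, np.int64(65)), (123, np.int64(79)), (126, np.int64(102)), (129, np.int64(123)), (132, np.int64(127))]
stop [(90, np.int64(38)), (93, np.int64(38)), (96, np.int64(38)), (99, np.int64(38)), (102, np.int64(38)), (105, np.int64(38)), (108, np.int64(49)), (111, np.int64(86)), (114, np.int64(115)), (117, np.int64(122)), (120, np.int64(123)), (123, np.int64(124))]
```

The core stands in the slot, upright and against the stop in both views, and the arm is clear.

```bash
python3 -c "
from bench import *;print(sign_off())"
```

```text
the job is handed in; nothing more can be done
None
```

I loaded a core that gauged 11.7 mm (the 12 mm size) onto the jig bed and slid it against the length stop with an estimated 5 N. I released it there and handed the job in at about 24 s; another core, which I nudged by mistake, now leans in its rack groove. No verdict came back.

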